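# Set the portion stop to the red tab

## Robot

A 7-joint arm with a two-finger parallel gripper is mounted at the origin on a cart in front of the work surface, level with it; the furniture and walls round the work are solid. World frame = base frame: x ahead of the robot, y to its left, z up, the work surface at z = 0. Lengths are in m, angles in rad, forces in N, time in s.
With the tool pointing down it reaches from about 0.4 to 0.875 m from the base axis. Payload 6.5 kg.
Tool frame: the origin (TCP) lies between the finger pads; the fingertips stand 17 mm ahead of it and the grasp point (between the pads) lies 2 mm behind it; z points along the fingers, y is the line along which they close (so a half turn about z gives the same grasp; the last joint's range is limited). The gripper opens to 88 mm and grips with 3 to 60 N. Pads are 18 mm wide; open, the fingers measure 123 mm over their backs; the gripper's body (75 mm by 187 mm) begins 45 mm behind the grasp point.
Start: joints at [-1.358, 0.536, -0.004, 1.538, 0.003, 1.067, -0.071], TCP at [0.179, 0.625, 0.256] pointing down, gripper open.
Joint ranges: [-2.7, 2.7], [-0.37, 2.16], [-1.27, 1.26], [0.24, 2.4], [-1.31, 4.45], [0.19, 1.91], [-2.76, 2.76]. Speed limits (rad/s): [2.39, 2.39, 3.14, 3.14, 3.14, 3.14, 3.14].

## Interface

Orientations are given as a rotation vector (axis times angle).
In Python, from plant import * gives the robot as it stands.
- The arm moves only by the shell command python3 -m inch 'ROWS' [OPENING] [FORCE]. ROWS is a JSON object of lists of equal length, an entry for each row: "travel": the shift along the world's x, y, z in m, a list of three; "spin": the turn about the world's z in degrees. In form: {"travel": [[x, y, z], ...], "spin": [spin, ...]}. A call has 1 to 5 rows; each row is the pose to reach, as a shift and turn from the pose commanded when the call began; what a row does not reach only later rows make up. A row lasts 1/10 s, in which the tool goes at most 50 mm and 8.59 degrees, less where a joint would pass 70% of its speed; a pose out of reach is approached as far as the arm can. A call with a gripper value outside its range is refused whole. OPENING is the opening in per cent of the stroke, from 0 (shut) to 100 (fully open), set as the call begins (- or left out, the last holds). The fingers move at their own pace and stop on an object; FORCE is the grip in N (left out, the last holds). Time passes only in rows, so rows that repeat a pose let the fingers close. It gives the time, the measured TCP pose, the force and the opening at its end, in the units of the state.
- state(): the state, without advancing time (a new reading comes with each control period).
- camera(name): name is "scene" or "top"; returns the picture (384x512x3 uint8, red, green, blue); there is no depth.
- calibration(name): a dict with "mtx" (3x3 intrinsics, pixels), "R" (3x3) and "t" (3): a world point X has camera coordinates R X + t. Camera axes: x right, y down, z forward; pixel columns grow to the right and rows downward; lengths in m; the calibration is good to about 2 mm. A picture is of the moment at which its call begins. calibration takes no time and is no camera call.
- finish_job(): hands the job in, once; it reports no verdict.
Trained networks look in the newest picture that a camera, given by its name, has taken for a name from the list of things; names that differ only in an ending like _2 or _b are one class to them, and where a whole thing is asked for, a point or a joint stands for the part that bears it (a point fixed in the world has none). Each returns a list of dicts, best first, with "score" (0 to 1); they miss things now and then, are a little off and sometimes report something else, mostly with a low value. They report only what shows in the picture. A call takes as long as a camera call.
- silhouettes(camera, name): "region" (384x512 bool, what is visible of it) and "pixel" ([column, row] in pixels, amid what is visible of it).
- mark_of(camera, name): "pixel" ([column, row] in pixels: a listed point, or the origin of a listed thing).
The state is a dict: "time_s": time; "joint_positions": joint angles; "dq": joint speeds; "joint_torque": joint torques, N m; "tool_pos": TCP position; "ee_rot": TCP orientation; "force": force on the tool from outside, world axes, zero at the start; "ft_torque": the same for the moment, N m; "gripper_width": finger opening in m.
Only numpy, scipy, OpenCV 4.12 (cv2) and the standard library are available. Lean on these libraries where they do the work, as an engineer would, in place of code of your own. Each camera call takes 0.05 s, during which the arm holds its last target. There are 200 camera calls.

## Task

Set the meat portioning gauge for the next batch: swing its clamp lever wide open to free the carriage, slide the carriage until its black pointer stands at the red tab (not the blue one), then swing the lever fully home again so that the stop is locked there. Let go of everything at the end.

Things in the scene. Friction and masses are not known exactly. Their poses are not given: they have to be found in the camera images.
- clamp_lever (a joint): black clamp lever on the aluminium carriage of the gauge (grey base 120 x 270 x 10 mm, steel rail along it). Turns about an upright axis, stays where left, needs 2 to 3 N at the knob. 0 = locked: points along the rail, to the pointer's +y (left). 1.57 (stop) = wide open: points to the pointer's -x, toward the robot; opens counter-clockwise from above. At 0 the brake holds 25 N; free above 0.7.
- lever_knob (a point): centre of the upright orange knob at the lever's end, 82 mm above the worktop; knob 20 mm in diameter, top at 96 mm above the worktop, the flat lever arm below it tops at 55 mm (keep the fingertips above that). The knob is free to spin on its own upright pin. It moves on a circle of 50 mm radius about the lever's axis, which stands at x = +65 mm, y = +12 mm in the pointer's frame.
- pointer (a point): tip of the thin black pointer on the robot's side of the carriage, 13.5 mm above the worktop; x points across the rail, away from the robot, y along the rail to the left, z up. The carriage slides 180 mm along y with about 6 N when free; its block is 56 mm across, 60 mm along the rail, top 42 mm above the worktop.
- stop_plate (a point): middle of the upper part of the green upright stop plate fixed on the carriage, 83 mm above the worktop; axes as the pointer's. The plate is 12 mm thick along y, 40 mm wide along x, top 97 mm above the worktop: grip its upper 30 mm across the 12 mm, or push it, to slide the carriage. It lies at x = +65 mm, y = -18 mm from the pointer. Below 56 mm it reaches 30 mm further to +x.
- red_tab: red tab, 14 x 10 x 5 mm (x, y, z), fixed on the base's edge nearest the robot; a like blue tab stands elsewhere on that edge. Origin at the middle of its underside, 10 mm above the worktop; x across the rail, away from the robot, y along it to the left. The pointer is at the tab when both have the same place along y; its tip is then 11 mm from the tab's origin in +x.

How it is judged:
By the outcome, as a careful person would: the job done as asked, in the order asked, and still so for the second after the job is handed in, with the robot touching nothing.
It also fails if it takes over 64 s, if anything falls off the work surface, if the arm or the gripper's body presses on something with over 40 N, if the wrist force passes 120 N, or if a joint passes its speed limit or range.

## Working session

There is one attempt and no reset: what is moved stays moved. The work goes in short steps, Python scripts to look and compute and a shell command to move; the robot and the scene stay as the last step left them, time stands still between calls to the robot, and variables do not carry over. Pictures are saved under pics/ and viewed, on a budget of 10 in all, crops included, one or two more only if the job needs it, and the job is handed in when it is done.

```bash
mkdir -p pics; cat > h.py <<'E'
from plant import *
import numpy as np, cv2
def ray(cam,px,z):
    c=calibration(cam);K,R,t=map(np.array,(c["mtx"],c["R"],c["t"]));t=t.ravel()
    d=R.T@np.linalg.inv(K)@np.array([px[0],px[1],1.]);o=-R.T@t
    return o+d*(z-o[2])/d[2]
H=dict(lever_knob=.082,pointer=.0135,stop_plate=.083,red_tab=.010)
def look(names=H,cams=("top","scene"),save=None):
    for c in cams:
        im=camera(c)
        if save: cv2.imwrite(f"pics/{save}_{c}.png",im[:,:,::-1])
        for n in names:
            for r in mark_of(c,n)[:2]:
                print(c,n,round(r["score"],2),np.round(r["pixel"],1),np.round(ray(c,r["pixel"],H[n]),4))
E
python3 - <<'E'
from h import *
look(save="a")
s=state();print(s["time_s"],s["tool_pos"],s["ee_rot"],s["force"])
a=cv2.imread("pics/a_top.png");b=cv2.imread("pics/a_scene.png")
cv2.imwrite("pics/ab.png",cv2.resize(np.vstack([a,b]),(800,1200))[:, :] if 0 else cv2.resize(np.hstack([a,b]),(800,300)))
E
```

```text
top lever_knob 0.58 [237.3 160.2] [0.4791 0.2602 0.082 ]
top pointer 0.98 [251.4 203.5] [0.4013 0.2374 0.0135]
top stop_plate 0.72 [273.1 172.5] [0.4518 0.1908 0.083 ]
top red_tab 0.5 [265.5 217. ] [0.3724 0.2088 0.01  ]
scene lever_knob 0.69 [203.3 183.8] [0.4912 0.2654 0.082 ]
scene pointer 0.78 [249.3 229.9] [0.4    0.2259 0.0135]
scene stop_plate 0.7 [253.1 179.9] [0.4476 0.185  0.083 ]
scene red_tab 0.58 [264.9 233.6] [0.3789 0.2051 0.01  ]
0.5 [0.1788476  0.62485868 0.25570356] [ 4.36459727e-01  3.11110692e+00 -1.27263016e-04] [1.50984329 0.1750808  0.00984305]
```

View pics/a_top.png

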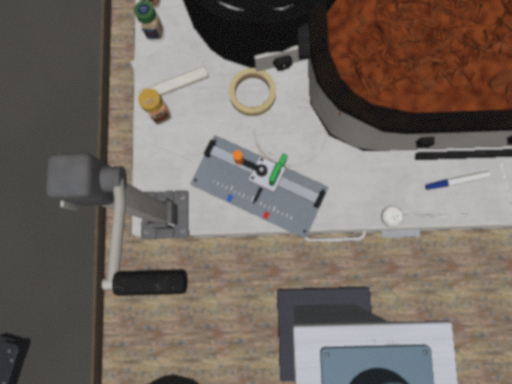

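View pics/a_scene.png

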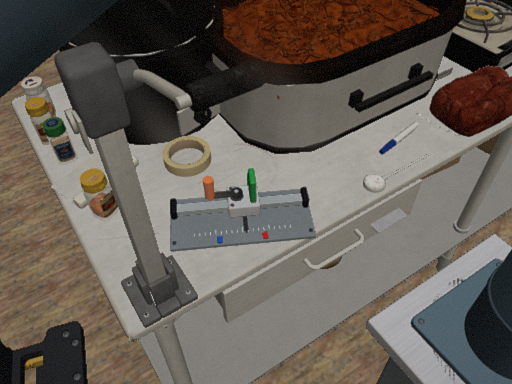

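The top view shows the gauge turned about -21°. Its knob is at (238,157), the green plate at (278,168), the red tab at (266,215), the blue tab at (230,198) and the pointer near (256,200). A tall crank post stands at (160,215), between the arm and the gauge, so I'll measure it and the gauge.

```bash
cat >> h.py <<'E'
def tri(p,q):
    A=[]
    for cam,px in(("top",p),("scene",q)):
        c=calibration(cam);K,R,t=map(np.array,(c["mtx"],c["R"],c["t"]));P=K@np.c_[R,t.ravel()]
        A+=[px[0]*P[2]-P[0],px[1]*P[2]-P[1]]
    v=np.linalg.svd(np.array(A))[2][-1];return v[:3]/v[3]
def blob(im,lo,hi,box):
    h=cv2.cvtColor(im,cv2.COLOR_RGB2HSV);m=cv2.inRange(h,lo,hi)
    k=np.zeros_like(m);k[box[1]:box[3],box[0]:box[2]]=m[box[1]:box[3],box[0]:box[2]]
    M=cv2.moments(k,True);return (M["m10"]/M["m00"],M["m01"]/M["m00"],M["m00"]) if M["m00"] else None
E
python3 - <<'E'
from h import *
for c in("top","scene"):
    q=calibration(c);print(c,-np.array(q["R"]).T@np.array(q["t"]).ravel())
print("cap joint",tri((115,183),(130,75)),"handle near",tri((112,283),(188,103)),"handle end",tri((186,281),(262,73)))
print("base",ray("top",(165,213),0.0),ray("scene",(158,295),0.0),"head",tri((75,175),(95,85)))
T=cv2.imread("pics/a_top.png")[:,:,::-1];S=cv2.imread("pics/a_scene.png")[:,:,::-1]
for n,lo,hi,z in(("red",(0,150,100),(6,255,255),.0125),("blue",(105,130,80),(130,255,255),.0125),("green",(50,120,60),(80,255,255),.083),("orange",(7,130,120),(16,255,255),.082)):
    for c,im,b in(("top",T,(190,130,330,240)),("scene",S,(165,160,320,250))):
        p=blob(np.ascontiguousarray(im),lo,hi,b);print(n,c,p and np.round(p,1),p and ray(c,p[:2],z).round(4))
a=cv2.resize(T[125:245,185:335],None,fx=5.3,fy=4.9,interpolation=3)[:,:,::-1];cv2.imwrite("pics/c.png",a)
print(T.shape)
E
```

```text
top [0.28556138 0.20373801 0.91311216]
scene [-0.05038196  0.49771116  0.70610287]
cap joint [0.37787289 0.37970798 0.42180074] handle near [0.2644023  0.36804278 0.45212303] handle end [0.2641113  0.28963097 0.45345169]
base [0.38874376 0.42229011 0.        ] [0.3790032 0.4250132 0.       ] head [0.38521857 0.42084051 0.42300397]
red top [265.6 214.7  14. ] [0.3769 0.2085 0.0125]
red scene [264.9 235.   31. ] [0.3748 0.208  0.0125]
blue top [229.2 197.6  21. ] [0.4154 0.2836 0.0125]
blue scene [219.2 239.1  34. ] [0.4138 0.2827 0.0125]
green top [277.  169.1 143. ] [0.4583 0.1829 0.083 ]
green scene [251.7 184.6 185. ] [0.4392 0.1935 0.083 ]
orange top [237.7 156.5  90. ] [0.4866 0.2592 0.082 ]
orange scene [208.7 187.1 191. ] [0.4784 0.2612 0.082 ]
(384, 512, 3)
```

View pics/c.png

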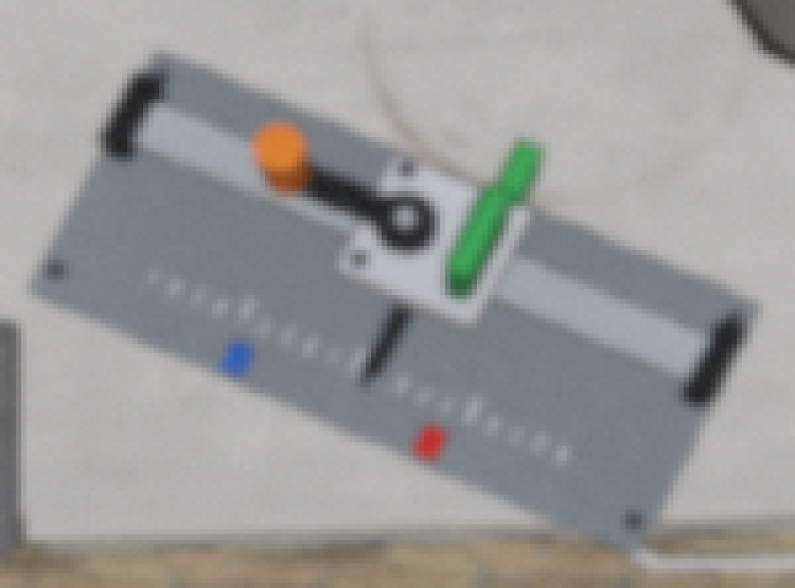

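Tabs: red is at about (.376,.208) and blue at (.4145,.283), which puts the gauge yaw at about -27.2°. The pointer tip is near (.403,.232), so the carriage must slide about 33 mm toward -y. Across the rail, tip to tab measures 12.8 mm against 11 mm expected. The crank post is about 0.46 m tall and in the way, so I'll go over it.

```bash
python3 -m inch '{"travel": [[-0.006,-0.02,0.045],[-0.012,-0.04,0.09],[-0.018,-0.06,0.135],[-0.024,-0.08,0.18],[-0.03,-0.1,0.225]], "spin": [0,0,0,0,0]}' 50 20
python3 -m inch '{"travel": [[0,0,0.045],[0,0,0.09],[0,0,0.135],[0,0,0.16],[0,0,0.16]], "spin": [0,0,0,0,0]}'
python3 - <<'E'
from h import *
s=state();print(s["joint_positions"],s["force"])
print("roaster corner rim",tri((312,95),(222,50)), tri((360,148),(297,152)))
p=ray("top",(254.2,202.6),.0135);a=ray("top",(185+160/5.3,125+55/4.9),.01);b=ray("top",(185+755/5.3,125+305/4.9),.01)
print("tip",p,"edge yaw",np.degrees(np.arctan2(a[0]-b[0],a[1]-b[1])),np.hypot(*(a-b)[:2]))
E
```

```text
time_s: 1.0
tool_pos: [0.1486, 0.5237, 0.4827]
ee_rot: [0.437, 3.111, 0.001]
force: [1.8, 0.3, 0.4]
gripper_width: 0.0505
time_s: 1.5
tool_pos: [0.149, 0.5253, 0.6445]
ee_rot: [0.436, 3.111, 0.011]
force: [-0.2, -0.8, -0.8]
gripper_width: 0.0439
[-1.38450269  0.2216555   0.01043986  1.08846099 -0.00237804  1.82454605
 -0.08291381] [-0.23569031 -0.84448339 -0.78063493]
roaster corner rim [0.54196658 0.15331224 0.29058325] [0.52300133 0.00998928 0.00119566]
tip [0.40299067 0.23145257 0.0135    ] edge yaw 26.98742307052286 0.2637470671618422
```

```bash
python3 -m inch '{"travel": [[0.036,-0.028,0],[0.072,-0.057,0],[0.108,-0.085,0],[0.144,-0.114,0],[0.18,-0.142,0]], "spin": [-2,-4,-6,-8,-11]}'
python3 -m inch '{"travel": [[0.036,-0.028,0],[0.072,-0.057,0],[0.108,-0.085,0],[0.144,-0.114,0],[0.16,-0.126,0]], "spin": [0,0,0,0,0]}'
python3 -m inch '{"travel": [[0,0,-0.05],[0,0,-0.1],[0,0,-0.15],[0,0,-0.2],[0,0,-0.25]], "spin": [0,0,0,0,0]}'
python3 -m inch '{"travel": [[0,0,-0.05],[0,0,-0.1],[0,0,-0.15],[0,0,-0.18],[0,0,-0.18]], "spin": [0,0,0,0,0]}' 
python3 - <<'E'
from h import *
for c in("top","scene"): cv2.imwrite(f"pics/d_{c}.png",camera(c)[:,:,::-1])
s=state();print(s["joint_positions"],s["force"],s["tool_pos"])
E
```

```text
time_s: 2.0
tool_pos: [0.33, 0.3812, 0.6397]
ee_rot: [-0.735, -3.054, 0.002]
force: [1.1, 1.4, 0.0]
gripper_width: 0.044
time_s: 2.5
tool_pos: [0.4915, 0.2529, 0.6393]
ee_rot: [-0.742, -3.053, 0.004]
force: [-0.5, 0.5, 0.4]
gripper_width: 0.0439
time_s: 3.0
tool_pos: [0.4878, 0.2562, 0.3878]
ee_rot: [-0.733, -3.054, 0.001]
force: [-0.1, 0.5, -0.8]
gripper_width: 0.0442
time_s: 3.5
tool_pos: [0.4853, 0.2548, 0.2059]
ee_rot: [-0.731, -3.048, 0.012]
force: [0.2, 0.8, 0.2]
gripper_width: 0.0441
[-0.77984618  0.43390184  0.27677748  1.85471774 -0.15001735  0.87404191
  0.66904006] [-0.21387462 -0.25543464  0.15465842] [0.48866309 0.25657067 0.2108551 ]
```

View pics/d_scene.png

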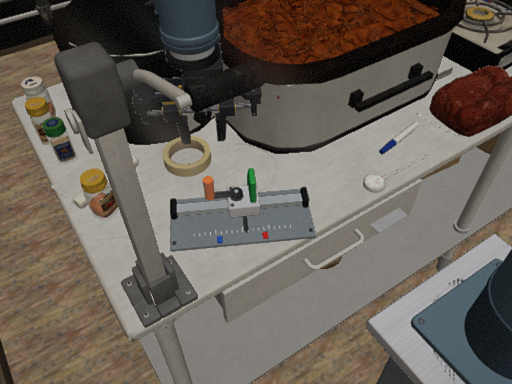

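Tool is above the knob, which is at (208,187), with clear space round it. Descend.

```bash
python3 -m inch '{"travel": [[0,0,-0.04],[0,0,-0.08],[0,0,-0.105],[0,0,-0.122],[0,0,-0.122]], "spin": [0,0,0,0,0]}' 
python3 - <<'E'
from h import *
T=camera("top");S=camera("scene")
print([np.mean([state()["tool_pos"] for _ in range(1)],0)],state()["force"])
a=cv2.resize(T[110:240,180:340],(480,390),interpolation=3);b=cv2.resize(S[120:250,165:280],(320,390),interpolation=3)
cv2.imwrite("pics/e.png",np.hstack([a,b])[:,:,::-1])
E
```

```text
time_s: 4.1
tool_pos: [0.489, 0.2571, 0.0888]
ee_rot: [-0.732, -3.055, 0.0]
force: [-0.3, -0.4, 1.2]
gripper_width: 0.0442
[array([0.49022261, 0.25760119, 0.09060557])] [-0.14681534  0.5658004  -0.10364683]
```

View pics/e.png

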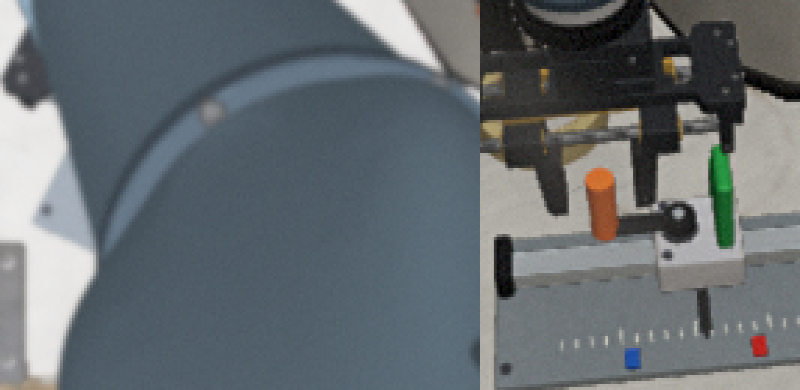

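```bash
python3 - <<'E'
from h import *
for z in(.072,.075): print("tips mid",ray("scene",(208.4,189.3),z))
print("knob top",ray("scene",(165+(600-480)/2.783,120+177/3),.096),"knob mid(.082, front face)",ray("scene",(165+(603-480)/2.783,120+205/3),.082))
c=calibration("scene");K,R,t=map(np.array,(c["mtx"],c["R"],c["t"]));t=t.ravel()
for P in((.489,.257,.072),(.489,.257,.096)):
    q=K@(R@np.array(P)+t);print(P,q[:2]/q[2], (q[0]/q[2]-165)*2.783+480,(q[1]/q[2]-120)*3)
E
```

```text
tips mid [0.48248908 0.26057428 0.072     ]
tips mid [0.47996801 0.2616962  0.075     ]
knob top [0.48450031 0.25757562 0.096     ] knob mid(.082, front face) [0.47534008 0.26194601 0.082     ]
(0.489, 0.257, 0.072) [208.34741214 186.33568521] 600.6358479986293 199.00705561913145
(0.489, 0.257, 0.096) [207.17081035 177.37473321] 597.3613651955526 172.12419963150677
```

Fingertips straddle the knob (tips at crop (557,212) and (645,205), knob at (600,175)). Lower a little and grip.

```bash
python3 -m inch '{"travel": [[0,0,-0.006],[0,0,-0.006],[0,0,-0.006],[0,0,-0.006],[0,0,-0.006]], "spin": [0,0,0,0,0]}' 10 25
python3 -m inch '{"travel": [[0,0,0],[0,0,0]], "spin": [0,0]}'
```

```text
time_s: 4.7
tool_pos: [0.4893, 0.2574, 0.0832]
ee_rot: [0.732, 3.054, 0.002]
force: [0.6, 0.9, 2.8]
gripper_width: 0.018
time_s: 4.9
tool_pos: [0.4893, 0.2574, 0.0831]
ee_rot: [0.732, 3.054, 0.002]
force: [0.5, 2.1, 5.5]
gripper_width: 0.0182
```

```bash
python3 -m inch '{"travel": [[-0.008,0.0033,0],[-0.0166,0.0051,0],[-0.0253,0.0054,0],[-0.0339,0.0042,0],[-0.0381,0.0031,0]], "spin": [0,0,0,0,0]}'
python3 -m inch '{"travel": [[0,0,0]], "spin": [0]}'
```

```text
time_s: 5.4
tool_pos: [0.45, 0.2597, 0.083]
ee_rot: [0.732, 3.055, -0.001]
force: [2.5, -1.7, 5.3]
gripper_width: 0.018
time_s: 5.5
tool_pos: [0.4495, 0.2595, 0.0829]
ee_rot: [-0.732, -3.055, 0.002]
force: [-0.7, -1.7, 6.7]
gripper_width: 0.0182
```

```bash
python3 -m inch '{"travel": [[-0.0042,-0.0016,0],[-0.0118,-0.0056,0],[-0.0218,-0.0141,0],[-0.0292,-0.0248,0],[-0.0292,-0.0248,0]], "spin": [0,0,0,0,0]}'
python3 - <<'E'
from h import *
S=camera("scene");s=state();print(s["tool_pos"],s["force"])
cv2.imwrite("pics/f.png",cv2.resize(S[120:250,165:320],(775,600),interpolation=3)[:,:,::-1])
E
```

```text
time_s: 6.0
tool_pos: [0.4213, 0.2333, 0.083]
ee_rot: [0.735, 3.053, -0.001]
force: [4.2, -3.9, 4.6]
gripper_width: 0.0179
[0.42132518 0.23336247 0.08289757] [ 3.04083765 -3.63670617  4.94943705]
```

View pics/f.png

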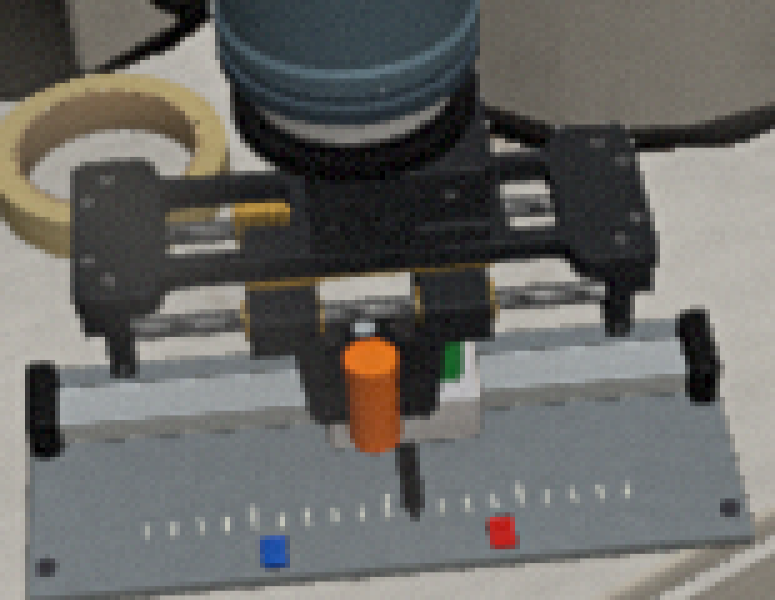

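Lever is open: knob at crop (372,395), pointing toward the robot, and the pointer tip is unmoved at (415,515). I'll push the knob on against its stop to slide the carriage toward red, at (502,532).

```bash
python3 -m inch '{"travel": [[-0.003,-0.0053,0],[-0.006,-0.0107,0],[-0.009,-0.016,0],[-0.0115,-0.0222,0],[-0.0137,-0.0267,0]], "spin": [0,0,0,0,0]}'
python3 -m inch '{"travel": [[0,0,0]], "spin": [0]}'
python3 - <<'E'
from h import *
S=camera("scene");s=state();print(s["tool_pos"],s["force"])
for n in("pointer","red_tab"):
    for r in mark_of("scene",n)[:1]: print(n,r["score"],r["pixel"],ray("scene",r["pixel"],H[n]))
print(blob(S,(0,150,100),(6,255,255),(165,160,320,250)))
cv2.imwrite("pics/g.png",cv2.resize(S[180:250,215:295],(686,600),interpolation=3)[:,:,::-1])
E
```

```text
time_s: 6.55
tool_pos: [0.4091, 0.2094, 0.0832]
ee_rot: [0.731, 3.052, 0.005]
force: [7.1, 2.9, -1.6]
gripper_width: 0.0179
time_s: 6.65
tool_pos: [0.4087, 0.2086, 0.0831]
ee_rot: [0.733, 3.052, 0.003]
force: [5.5, 0.6, 0.6]
gripper_width: 0.0182
[0.40874285 0.20863542 0.0830747 ] [ 5.26296561 -0.29686143  0.95013278]
pointer 0.71 [263.0, 230.0] [0.38558257 0.20486684 0.0135    ]
red_tab 0.62 [264.1, 232.7] [0.3814294  0.20520086 0.01      ]
(264.9375, 234.90625, 32.0)
```

View pics/g.png

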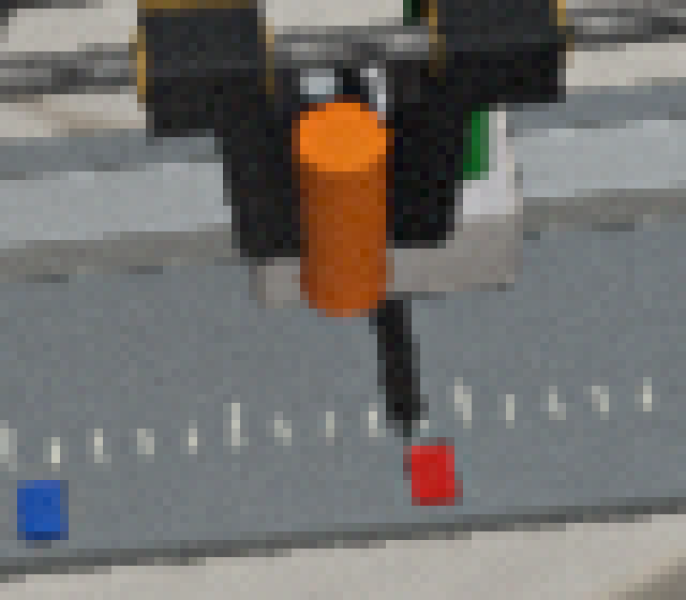

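```bash
python3 - <<'E'
from h import *
ey=np.array([.4555,.89,0]);k=lambda x,y:(215+x/8.575-.5+.06,180+y/8.571-.5+.06)
red=ray("scene",k(432,458),.015) # top face centre
for p in((405,432),(393,310)): print((ray("scene",k(*p),.0135)-red)@ey)
print(red,ray("scene",k(432,458),.015),ray("scene",k(42,495),.015)@ey-red@ey)
E
```

```text
0.004815774565214896
0.003465920819344336
[0.37689935 0.20639799 0.015     ] [0.37689935 0.20639799 0.015     ] 0.08401092726309672
```

```bash
python3 -m inch '{"travel": [[-0.0011,-0.0022,0],[-0.0022,-0.0043,0],[-0.0022,-0.0043,0],[-0.0022,-0.0043,0]], "spin": [0,0,0,0]}'
python3 - <<'E'
from h import *
S=camera("scene");s=state();print(s["tool_pos"],s["force"])
cv2.imwrite("pics/i.png",cv2.resize(S[200:245,235:285],(600,540),interpolation=3)[:,:,::-1])
E
```

```text
time_s: 7.2
tool_pos: [0.4068, 0.205, 0.0831]
ee_rot: [0.732, 3.052, 0.004]
force: [6.7, 1.9, 0.9]
gripper_width: 0.0179
[0.40683823 0.20498509 0.08309806] [6.17001627 1.46259333 0.89751371]
```

View pics/i.png

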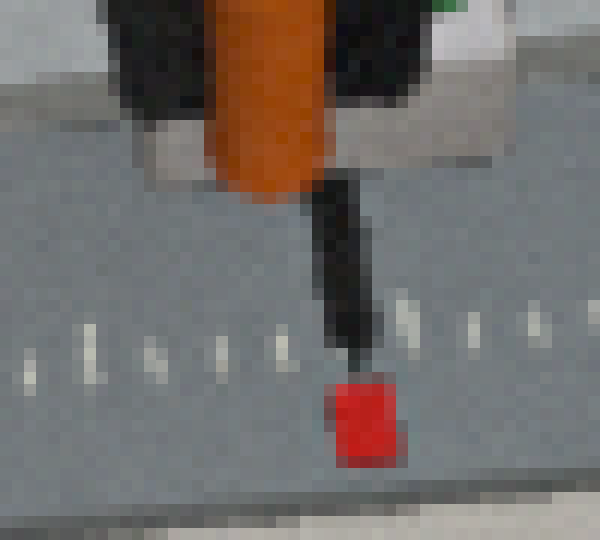

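Pointer axis at crop (355,362) runs into the red tab's centre (365,420), within about 0.5 mm. Swing the lever home.

```bash
python3 -m inch '{"travel": [[0.008,0.0085,0],[0.0138,0.0149,0],[0.0207,0.0203,0],[0.0283,0.0244,0],[0.0367,0.027,0]], "spin": [0,0,0,0,0]}'
python3 -m inch '{"travel": [[0.0086,0.0012,0],[0.0173,0.0009,0],[0.0258,-0.0009,0],[0.0339,-0.0042,0],[0.0366,-0.0056,0]], "spin": [0,0,0,0,0]}'
python3 -m inch '{"travel": [[0,0,0]], "spin": [0]}'
python3 - <<'E'
from h import *
S=camera("scene");s=state();print(s["tool_pos"],s["force"])
cv2.imwrite("pics/j.png",cv2.resize(S[165:245,195:295],(750,600),interpolation=3)[:,:,::-1])
E
```

```text
time_s: 7.75
tool_pos: [0.4406, 0.2313, 0.0827]
ee_rot: [-0.731, -3.052, 0.002]
force: [-2.2, -2.2, 10.7]
gripper_width: 0.018
time_s: 8.25
tool_pos: [0.4755, 0.2267, 0.0826]
ee_rot: [-0.729, -3.049, 0.002]
force: [-9.6, 4.8, 16.1]
gripper_width: 0.0178
time_s: 8.35
tool_pos: [0.4753, 0.2268, 0.0826]
ee_rot: [-0.728, -3.049, 0.002]
force: [-7.2, 2.9, 14.4]
gripper_width: 0.0179
[0.4752497  0.22679892 0.08263907] [-7.56607442  1.71558533 13.80928533]
```

View pics/j.png

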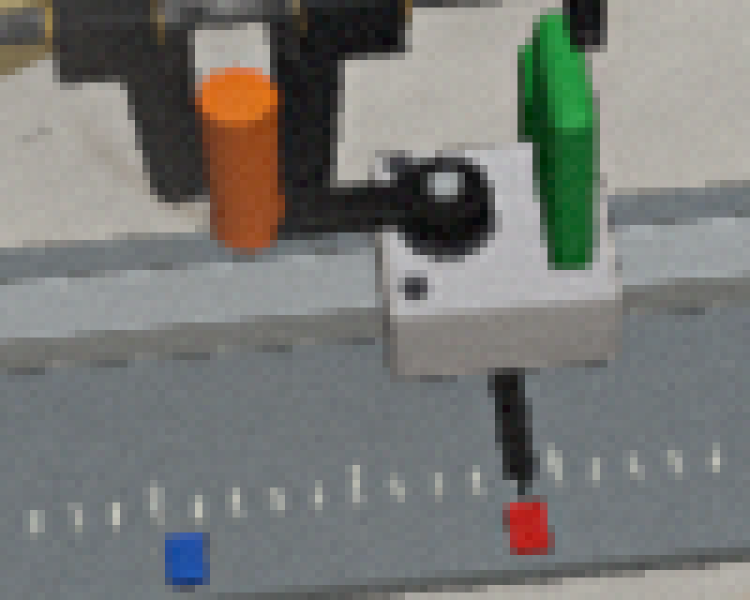

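Pointer still on red (tip at crop (522,490), tab at (529,527)), lever along the rail. Push a bit more to confirm the end stop.

```bash
python3 -m inch '{"travel": [[0.0018,-0.0009,0],[0.0036,-0.0018,0],[0.0036,-0.0018,0]], "spin": [0,0,0]}'
```

```text
time_s: 8.7
tool_pos: [0.4759, 0.2266, 0.0824]
ee_rot: [-0.724, -3.045, 0.003]
force: [-13.9, 6.3, 19.6]
gripper_width: 0.0179
```

```bash
python3 -m inch '{"travel": [[-0.003,0.0015,0],[-0.0055,0.0028,0]], "spin": [0,0]}'
python3 -m inch '{"travel": [[0,0,0],[0,0,0],[0,0,0],[0,0,0],[0,0,0]], "spin": [0,0,0,0,0]}' 50
python3 -m inch '{"travel": [[0,0,0.02],[0,0,0.05],[0,0,0.09],[0,0,0.13],[0,0,0.17]], "spin": [0,0,0,0,0]}'
python3 -m inch '{"travel": [[0,0,0.05],[0,0,0.1],[0,0,0.15],[0,0,0.2],[0,0,0.25]], "spin": [0,0,0,0,0]}'
python3 -m inch '{"travel": [[0,0,0.05],[0,0,0.08],[-0.03,0.03,0.08],[-0.06,0.06,0.08],[-0.09,0.09,0.08]], "spin": [0,0,0,0,0]}'
python3 -m inch '{"travel": [[-0.035,0.03,0],[-0.07,0.06,0],[-0.105,0.09,0],[-0.14,0.12,0],[-0.14,0.12,0]], "spin": [0,0,0,0,0]}'
python3 - <<'E'
from h import *
look(save="k")
T=cv2.imread("pics/k_top.png");S=cv2.imread("pics/k_scene.png")
cv2.imwrite("pics/k.png",np.vstack([cv2.resize(T[135:235,195:330],(540,300),interpolation=3),cv2.resize(S[165:250,180:320],(540,300),interpolation=3)]))
s=state();print(s["time_s"],s["tool_pos"],s["force"])
E
```

```text
time_s: 8.9
tool_pos: [0.4746, 0.2271, 0.0828]
ee_rot: [-0.73, -3.052, 0.002]
force: [0.4, -2.0, 8.8]
gripper_width: 0.0179
time_s: 9.4
tool_pos: [0.4769, 0.2264, 0.0825]
ee_rot: [-0.733, -3.054, 0.001]
force: [-0.3, 0.8, -0.3]
gripper_width: 0.044
time_s: 9.9
tool_pos: [0.4768, 0.2263, 0.2542]
ee_rot: [-0.733, -3.055, 0.001]
force: [1.2, 0.7, -0.2]
gripper_width: 0.0442
time_s: 10.4
tool_pos: [0.4766, 0.2261, 0.5049]
ee_rot: [-0.733, -3.055, -0.0]
force: [1.5, 0.8, -0.7]
gripper_width: 0.0442
time_s: 10.9
tool_pos: [0.386, 0.3172, 0.5828]
ee_rot: [0.734, 3.055, 0.0]
force: [0.6, 0.4, -0.3]
gripper_width: 0.0441
time_s: 11.4
tool_pos: [0.2411, 0.4403, 0.5818]
ee_rot: [-0.715, -3.056, 0.002]
force: [0.6, -0.3, 0.1]
gripper_width: 0.0441
top lever_knob 0.9 [252.6 162.5] [0.4734 0.2302 0.082 ]
top pointer 0.73 [268.1 211.2] [0.384  0.203  0.0135]
top stop_plate 0.87 [290.4 179.9] [0.436  0.1577 0.083 ]
top red_tab 0.5 [261.8 214. ] [0.3789 0.2164 0.01  ]
scene lever_knob 0.93 [225.4 184.3] [0.4674 0.2325 0.082 ]
scene pointer 0.62 [265.  226.9] [0.3895 0.1977 0.0135]
scene stop_plate 0.61 [273.5 176.6] [0.4335 0.1491 0.083 ]
scene red_tab 0.55 [264.5 235.5] [0.3757 0.2082 0.01  ]
11.9 [0.24769573 0.43615841 0.58283454] [-0.75587354 -0.00372475  0.1618307 ]
```

View pics/k.png

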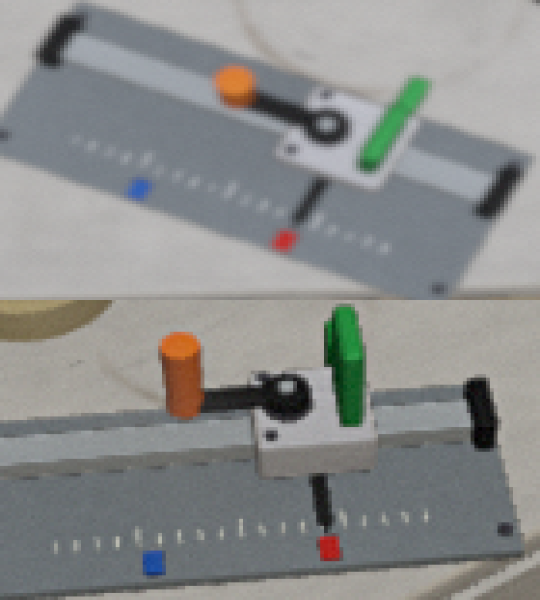

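```bash
python3 - <<'E'
from h import *
ex=np.array([.89,-.4555]);ey=np.array([.4555,.89])
for c,b in(("top",(190,130,330,240)),("scene",(165,160,320,250))):
    im=np.ascontiguousarray(cv2.imread(f"pics/k_{c}.png")[:,:,::-1])
    hsv=cv2.cvtColor(im,cv2.COLOR_RGB2HSV)
    r=ray(c,blob(im,(0,150,100),(6,255,255),b)[:2],.0135)[:2];bl=ray(c,blob(im,(105,130,80),(130,255,255),b)[:2],.0135)[:2]
    # darkness-weighted samples on the plane z=.0135 in tab frame
    q=calibration(c);K,R,t=map(np.array,(q["mtx"],q["R"],q["t"]));t=t.ravel()
    g=cv2.cvtColor(im,cv2.COLOR_RGB2GRAY).astype(np.float32)
    us=np.arange(-.012,.012,.0005);out=[]
    for x in np.arange(.012,.028,.002):
        P=np.array([[*(r+x*ex+u*ey),.0135] for u in us]);Q=(K@(R@P.T+t[:,None]));Q=(Q[:2]/Q[2]).astype(np.float32)
        v=cv2.remap(g,Q[0][None],Q[1][None],cv2.INTER_LINEAR)[0];w=np.clip(np.median(v)-15-v,0,None)
        out.append((round(x*1e3),round(1e3*float((w*us).sum()/max(w.sum(),1)),1),round(float(w.max()))))
    print(c,"blue-red along ey",(bl-r)@ey*1e3,"yaw",np.degrees(np.arctan2((bl-r)[0],(bl-r)[1])),out)
E
```

```text
top blue-red along ey 84.71324347228787 yaw 27.228186811965884 [(12, -0.2, 13), (14, 0.0, 27), (16, 0.2, 42), (18, 0.2, 50), (20, 0.2, 53), (22, 0.1, 55), (24, 0.1, 49), (26, 0.1, 48)]
scene blue-red along ey 84.3427770411663 yaw 27.50287252722692 [(12, -0.2, 43), (14, -0.8, 55), (16, -0.2, 72), (18, -0.1, 72), (20, -0.2, 70), (22, -0.1, 67), (24, -0.0, 66), (26, 0.1, 65)]
```

```bash
python3 - <<'E'
from plant import *
print(finish_job(), state()["time_s"])
E
```

```text
the job is handed in; nothing more can be done
the job is handed in; nothing more can be done
```

The gauge is set to the red tab and locked, and I handed the job in at about 12 s, well inside the 64 s limit. No verdict is reported, so success rests on the checks below.

I went over the crank post, gripped the knob and swung the lever wide open. I then pushed the knob on against its open stop, which slid the carriage about 32 mm to the red tab. After that I swung the lever home, let go and backed well clear.

**Pointer position:** my measurement of the pointer against the red tab agreed within about 0.2 mm along the rail from both cameras. One weak sample near the tip, in the scene view, read 0.8 mm.

**Lever home:** a further 4 mm of commanded push moved the tool only 0.7 mm, at about 15 N, so it was against its stop. In the last top picture the knob lies within about 1 mm of its locked place across the rail.

**Release and forces:** the gripper was open, the wrist force about 1 N and the tool at 0.58 m height. The highest wrist force reading I saw was about 25 N, during the final push on the lever.

**Disagreement:** the `mark_of` positions for the pointer and tab differed by several mm between views and from my own measurement. I relied on colour and line fits in the pictures instead.

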